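# Unscrew the spring-loaded cap of the air filter

### The job

Open the air-line filter on the bench for inspection: unscrew its black cap anticlockwise, gently and without forcing the thread, and keep hold of it as the last thread lets go, because a spring under it throws it off. Stand the cap upright, mouth down, on the floor of the aluminium parts tray without dropping it, and let go of it. Leave everything else on the bench where it is.

Things in the scene. Friction and masses are not known exactly. Their poses are not given: they have to be found in the camera images.
- housing: the air-line filter, fixed to the bench: a blue round body, 57 mm across at its shoulder 79.5 mm high, on a square dark foot plate 80 x 80 x 10 mm; a brass-tipped air port at either side (along y, tips 42 mm from the axis, 40 mm high). Above the shoulder stands the threaded aluminium neck, hidden under the cap at first. Origin: centre of the underside, on the thread's axis, z up
- cap: black ribbed screw cap, yellow disc and white index mark on top, 52 mm high, about 0.15 kg, loose. Its upper 18 mm are a solid grip 51 mm across (52.4 over the ribs), below is a skirt 49 mm across. Origin: centre of its open lower rim; z up along its axis. It starts screwed on, rim 82 to 92 mm above the bench. Thread: coarse, right-hand, two-start, rising 16 mm per turn, with 2.5 mm axial play
- cap_top (a point): centre of the cap's top face, 52 mm above its rim. Turned anticlockwise seen from above, the cap frees after about a turn, sometimes well under, sometimes well over: how far it is screwed on differs each time and does not show. Until then a lift is stopped by the thread, and let go it stays where it is. A spring in the neck pushes it up, with 5.5 to 3 N, and for about 5 mm more once it is free
- tray: the shallow aluminium parts tray with a black rubber floor, standing on four 44 mm legs, 90 mm (its x) by 130 mm (its y) outside, walls 3 mm thick that rise 6 mm above its floor, 56 mm above the bench; fixed to the bench; origin: centre between the feet, on the bench
- tray_floor (a point): centre of the upper face of the tray's floor, 50 mm above the bench; axes as the tray's
- ring_gauge: steel setting ring with a black knurled rim, 39 mm across, 14 mm high, loose, to be left alone; origin: centre of its underside
- tin: flat round tin with a red lid, 48 mm across, 19 mm high, loose, to be left alone; origin: centre of its underside
- v_block: small steel V block, 44 x 32 x 30 mm, loose, to be left alone; origin: centre of its underside
Things that resemble listed ones, but are neither listed nor needed, are in the scene too. Of the things shaped like the cap, the black one is meant.

How it is judged:
By the outcome, as a careful person would: the job done as asked, in the order asked, and still so for the second after the job is handed in, with the robot touching nothing.
It also fails if it takes over 72 s, if anything falls off the work surface, if the arm or the gripper's body presses on something with over 40 N, if the wrist force passes 120 N, or if a joint passes its speed limit or range.

### The arm

A 7-joint arm with a two-finger parallel gripper is mounted at the origin on a cart in front of the work surface, level with it; the furniture and walls round the work are solid. World frame = base frame: x ahead of the robot, y to its left, z up, the work surface at z = 0. Lengths are in m, angles in rad, forces in N, time in s.
With the tool pointing down it reaches from about 0.425 to 0.925 m from the base axis. Payload 6.8 kg.
Tool frame: the origin (TCP) lies at the very end of the fingers, on their centre line; the grasp point (between the pads) lies 19 mm behind it (robot.grip_point_offset is the distance from the TCP to the grasp point, in m); z points along the fingers, y is the direction in which the jaws open and shut (so a half turn about z gives the same grasp; the last joint's range is limited). The gripper opens to 88 mm and grips with 3 to 60 N. Pads are 20 mm wide; open, the fingers measure 115 mm over their backs; the gripper's body (75 mm by 178 mm) begins 61 mm behind the grasp point.
Start: joints at [1.223, 0.477, 0.022, 1.555, -0.011, 1.109, -0.083], TCP at [0.16, -0.656, 0.223] pointing down, gripper open.
Joint ranges: [-2.96, 2.96], [-0.34, 2.1], [-1.41, 1.46], [0.24, 2.44], [-1.37, 4.51], [0.17, 1.92], [-2.96, 2.96]. Speed limits (rad/s): [2.39, 2.39, 3.14, 3.14, 3.14, 3.14, 3.14].

### API

Orientations are given as a unit quaternion [x, y, z, w].
In Python, from station import robot, viewer, outline_of, pinpoint gives the robot as it stands.
- The arm moves only by the tool apply_moves, never from a script. Its argument "rows" is a list of rows, each an object with "gripper": the finger opening in cm, from 0 to 8.78; "offset": the shift along the tool's x, y, z in cm, a list of three; "turn": the turn, a rotation vector about the tool's x, y, z in degrees, a list of three. A call has 1 to 8 rows; each row is the pose to reach, as a shift and turn from the pose measured when the call began, along the tool's axes at that moment; what a row does not reach only later rows make up. A row lasts 1/10 s, in which the tool goes at most 50 mm and 8.59 degrees, less where a joint would pass 70% of its speed; a pose out of reach is approached as far as the arm can. A call with a gripper value outside its range is refused whole. The fingers move at their own pace and stop on an object; the grip force is fixed at half the most. Time passes only in rows, so rows that repeat a pose let the fingers close. It gives the time, the measured TCP pose, the force and the opening at its end, in the units of the state.
- robot.sense(): the state, without advancing time (a new reading comes with each control period).
- viewer.read_camera(name): name is "side" or "top" or "wrist"; returns a dict with "pixels" (400x640x3 uint8, red, green, blue), "fx", "fy", "cx", "cy" (pixels), "R" (3x3) and "t" (3): a world point X has camera coordinates R X + t. Camera axes: x right, y down, z forward; pixel columns grow to the right and rows downward; lengths in m; the calibration is good to about 2 mm. A picture is of the moment at which its call begins. There is no depth.
- robot.close_job(): hands the job in, once; it reports no verdict.
Trained networks look in the newest picture that a camera, given by its name, has taken for a name from the list of things; names that differ only in an ending like _2 or _b are one class to them, and where a whole thing is asked for, a point or a joint stands for the part that bears it (a point fixed in the world has none). Each returns a list of dicts, best first, with "score" (0 to 1); they miss things now and then, are a little off and sometimes report something else, mostly with a low value. They report only what shows in the picture. A call takes as long as a camera call. They do not tell look-alikes from the thing itself.
- outline_of(camera, target): "pixels" (400x640 bool, what is visible of it) and "at" ([column, row] as shares, 0 to 1, of the picture: columns of its width, rows of its height, amid what is visible of it).
- pinpoint(camera, target): "at" ([column, row] as shares, 0 to 1, of the picture: columns of its width, rows of its height: a listed point, or the origin of a listed thing).
The state is a dict: "clock": time; "q": joint angles; "joint_vel": joint speeds; "joint_efforts": joint torques, N m; "tcp_pos": TCP position; "orientation": TCP orientation; "contact_force": force on the tool from outside, world axes, zero at the start; "wrist_torque": the same for the moment, N m; "finger_gap": opening from 0.0 (shut) to 1.0 (fully open).
Only numpy, scipy, OpenCV 4.12 (cv2) and the standard library are available. Lean on these libraries where they do the work, as an engineer would, in place of code of your own. Each camera call takes 0.05 s, during which the arm holds its last target. There are 200 camera calls.

## Working session

There is one attempt and no reset: what is moved stays moved. The work goes in short steps, Python scripts to look and compute and a tool call to move; the robot and the scene stay as the last step left them, time stands still between calls to the robot, and variables do not carry over. Pictures are saved under pics/ and viewed, about 8 in all and at most 12, crops included, and the job is handed in when it is done.

Besides the shell and the picture viewer there is one more tool, called after "Emit:" as a command line: name --argument value ..., lists and objects as JSON in quotes. apply_moves: Moves the arm, as the interface text tells. Its arguments: {"type":"object","properties":{"rows":{"type":"array","items":{"type":"object","properties":{"gripper":{"type":"number"},"offset":{"type":"array","items":{"type":"number"}},"turn":{"type":"array","items":{"type":"number"}}}}}},"required":["rows"]}

```bash
mkdir -p pics; cat > h.py <<'E'
import numpy as np, cv2
from station import robot, viewer, outline_of, pinpoint
def ray(c,at):
    u=np.array([at[0]*640,at[1]*400]); d=np.array([(u[0]-c["cx"])/c["fx"],(u[1]-c["cy"])/c["fy"],1.])
    R=np.array(c["R"]);t=np.array(c["t"]); return -R.T@t, R.T@d
def onz(c,at,z):
    o,d=ray(c,at); return o+d*(z-o[2])/d[2]
def tri(rs):
    A=0;b=0
    for o,d in rs:
        d=d/np.linalg.norm(d);P=np.eye(3)-np.outer(d,d);A=A+P;b=b+P@o
    return np.linalg.solve(A,b)
def save(c,n): cv2.imwrite("pics/"+n,cv2.cvtColor(c["pixels"],cv2.COLOR_RGB2BGR))
E
python3 - <<'E'
from h import *
np.set_printoptions(precision=4,suppress=True)
cs={n:viewer.read_camera(n) for n in("side","top")}
cv2.imwrite("pics/a.png",cv2.cvtColor(cv2.resize(np.vstack([cs["side"]["pixels"],cs["top"]["pixels"]]),(800,1000))[:, :],cv2.COLOR_RGB2BGR)) if 0 else [save(cs[n],n+"0.png") for n in cs]
Z=dict(housing=0,cap=.087,cap_top=.139,tray=0,tray_floor=.05,ring_gauge=0,tin=0,v_block=0)
for n in cs:
    print(n,"campos",-np.array(cs[n]["R"]).T@cs[n]["t"])
    for k in Z:
        for r in pinpoint(n,k)[:3]: print(n,k,round(r["score"],2),(np.array(r["at"])*[640,400]).round(1),onz(cs[n],r["at"],Z[k]))
s=robot.sense(); print({k:np.round(v,4) for k,v in s.items()})
E
```

```text
side campos [ 0.3596 -0.2779  0.7364]
side housing 0.58 [368.7 313. ] [0.6549 0.0144 0.    ]
side cap 0.98 [372.4 286.7] [0.6565 0.0182 0.087 ]
side cap 0.61 [286.3 188.6] [0.6455 0.3168 0.087 ]
side cap_top 0.84 [376.6 268.8] [0.6598 0.019  0.139 ]
side cap_top 0.64 [286.5 177. ] [0.6394 0.2987 0.139 ]
side tray 0.83 [324.  251.3] [0.6604 0.1846 0.    ]
side tray_floor 0.6 [327.8 233.5] [0.6714 0.1881 0.05  ]
side ring_gauge 0.67 [409.4 275.2] [0.7779 0.0395 0.    ]
side ring_gauge 0.6 [369.7 312.8] [0.6569 0.0137 0.    ]
side tin 0.74 [391.6 256.9] [0.7757 0.0956 0.    ]
side v_block 0.62 [263.2 215.8] [0.595  0.3456 0.    ]
top campos [0.546  0.1913 0.962 ]
top housing 0.79 [392.6 231.8] [0.657  0.0234 0.    ]
top cap 0.82 [409.  223.8] [0.6609 0.0079 0.087 ]
top cap 0.81 [207.1 222.7] [0.67   0.3726 0.087 ]
top cap_top 0.95 [409.4 222.5] [0.6563 0.0181 0.139 ]
top cap_top 0.93 [199.2 219.4] [0.6685 0.3753 0.139 ]
top tray 0.72 [310.4 231.7] [0.6604 0.1866 0.    ]
top tray_floor 0.92 [309.  223.5] [0.6701 0.1892 0.05  ]
top ring_gauge 0.64 [381.4 172.9] [0.7775 0.0402 0.    ]
top tin 0.76 [357.2 172.4] [0.7794 0.0894 0.    ]
top tin 0.21 [310.2 227.1] [0.6696 0.1869 0.    ]
top v_block 0.74 [228.1 262.7] [0.6029 0.3483 0.    ]
{'clock': np.float64(0.9), 'q': array([ 1.2229,  0.477 ,  0.0224,  1.5554, -0.0115,  1.1093, -0.0831]), 'joint_vel': array([-0.    , -0.0006, -0.0011,  0.0014, -0.0008, -0.0008,  0.0002]), 'joint_efforts': array([  0.0001, -58.2709,   1.5333, -27.2939,  -0.0544,   0.0099,
        -0.    ]), 'tcp_pos': array([ 0.1603, -0.6557,  0.2227]), 'orientation': array([ 0.9928,  0.1196, -0.    , -0.    ]), 'contact_force': array([-1.1007,  0.4547, -0.1119]), 'wrist_torque': array([-0.0216, -0.0152,  0.0006]), 'finger_gap': np.float64(0.9989)}
```

View pictures.

View pics/side0.png

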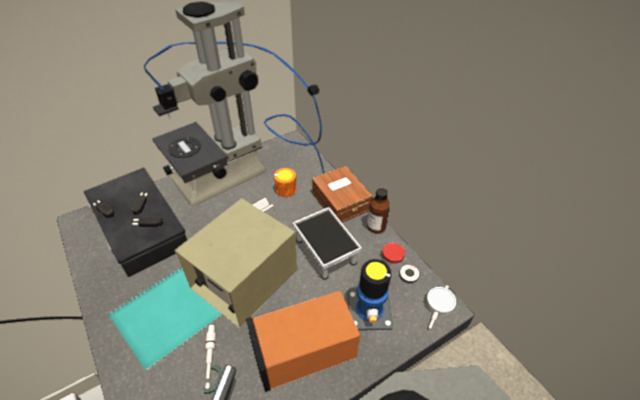

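View pics/top0.png

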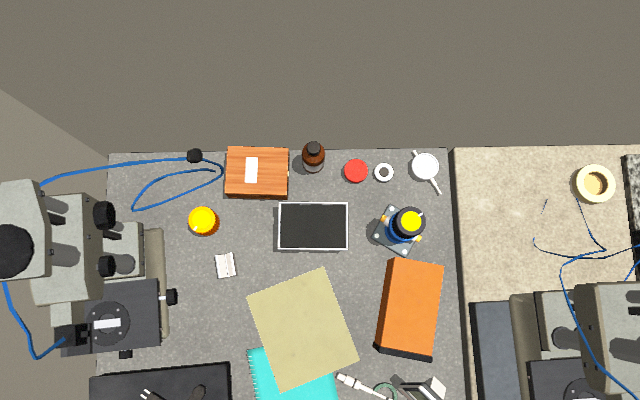

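```bash
python3 - <<'E'
from h import *
np.set_printoptions(precision=4,suppress=True)
c=viewer.read_camera("top");s=viewer.read_camera("side");w=viewer.read_camera("wrist")
a=cv2.resize(c["pixels"][130:400,340:640],(800,720))[:600]
b=cv2.resize(c["pixels"][130:400,360:640],(420,405)); d=cv2.resize(w["pixels"],(380,238)); e=cv2.resize(s["pixels"][250:400,320:560],(380,238))
im=np.zeros((480,800,3),np.uint8); im[:405,:420]=b; im[:238,420:]=d; im[240:478,420:]=e
cv2.imwrite("pics/c1.png",im[:,:,::-1])
f=lambda u:(u[0]/640,u[1]/400)
for n,p,q in [("orange far L",(388,258),(343,297)),("orange far R",(443,264),(357,340)),("orange near L",(377,347),(255,333)),("olive far",(325,268),(295,240)),("olive L",(247,297),(243,205)),("bottle",(313,146),(381,194))]:
    rs=[ray(c,f(p)),ray(s,f(q))]; X=tri(rs); print(n,X,[np.linalg.norm(np.cross(X-o,dd/np.linalg.norm(dd))).round(4) for o,dd in rs])
ct=[r for r in pinpoint("top","cap_top") if r["at"][0]>.5][0];cs=[r for r in pinpoint("side","cap_top") if r["at"][1]>.55][0]
print("captop",tri([ray(c,ct["at"]),ray(s,cs["at"])]))
# yellow disc centroid near cap
for n,cam,(x0,x1,y0,y1) in [("top",c,(395,430,205,240)),("side",s,(355,400,255,290))]:
    h=cv2.cvtColor(cam["pixels"],cv2.COLOR_RGB2HSV); m=cv2.inRange(h,(22,120,120),(36,255,255)); k=np.zeros_like(m);k[y0:y1,x0:x1]=m[y0:y1,x0:x1]
    M=cv2.moments(k,True); p=(M["m10"]/M["m00"]+.5,M["m01"]/M["m00"]+.5); print(n,p,M["m00"],onz(cam,f(p),.139)); 
    if n=="top": P=p
print("tri",tri([ray(c,f(P)),ray(s,f(p))]))
E
```

```text
orange far L [0.6058 0.0428 0.0605] [np.float64(0.0046), np.float64(0.0046)]
orange far R [ 0.5827 -0.0485  0.08  ] [np.float64(0.0054), np.float64(0.0054)]
orange near L [0.4442 0.0698 0.0472] [np.float64(0.0016), np.float64(0.0016)]
olive far [0.5827 0.1636 0.1137] [np.float64(0.0009), np.float64(0.0009)]
olive L [0.5374 0.2971 0.1132] [np.float64(0.0001), np.float64(0.0001)]
bottle [0.8019 0.1808 0.1054] [np.float64(0.003), np.float64(0.003)]
captop [0.6567 0.0145 0.1477]
top (411.5327380952381, 222.05357142857142) 336.0 [0.657  0.0144 0.139 ]
side (376.34918032786885, 270.8606557377049) 305.0 [0.657  0.0159 0.139 ]
tri [0.6565 0.0149 0.1407]
```

View pics/c1.png

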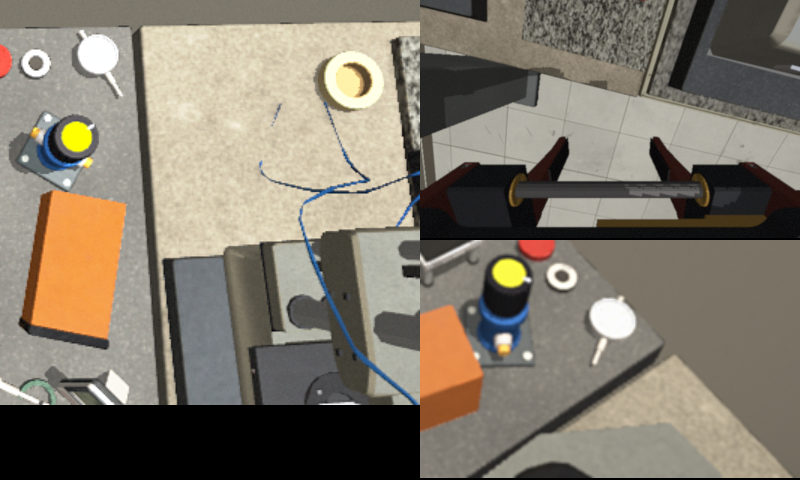

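```bash
python3 - <<'E'
from h import *
np.set_printoptions(precision=3,suppress=True)
c=viewer.read_camera("top");s=viewer.read_camera("side");w=viewer.read_camera("wrist")
f=lambda u:(u[0]/640,u[1]/400)
def proj(c,X):
    p=np.array(c["R"])@X+c["t"]; return np.array([c["fx"]*p[0]/p[2]+c["cx"],c["fy"]*p[1]/p[2]+c["cy"]])
X=tri([ray(c,f((15,250))),ray(s,f((200,9)))]);print("left knob",X)
print("left knob2",tri([ray(c,f((103,215))),ray(s,f((249,80)))]))
for z in (0,.1,.2,.25,.3,.35,.4,.45,.5):
    print(z,[ (onz(s,f(p),z)[:2],proj(c,onz(s,f(p),z))) for p in((484,367),(405,370))], "head top corner",onz(c,f((577,287)),z)[:2],onz(c,f((583,387)),z)[:2])
print("wrist cam",-np.array(w["R"]).T@w["t"], "view dir",np.array(w["R"])[2])
for z in(-.3,0,.1,.2): print(z,[onz(w,f(p),z)[:2] for p in((200,120),(380,0),(0,300))])
cv2.imwrite("pics/r.png",np.hstack([cv2.resize(s["pixels"][340:400,360:560],(800,240))])[:,:,::-1])
im=np.zeros((590,800,3),np.uint8);im[:240]=cv2.resize(s["pixels"][340:400,360:560],(800,240));im[240:,:400]=cv2.resize(c["pixels"][220:400,460:640],(400,350));im[240:490,400:]=cv2.resize(w["pixels"],(400,250));cv2.imwrite("pics/r.png",im[:,:,::-1])
E
```

```text
left knob [0.596 0.518 0.411]
left knob2 [0.659 0.486 0.262]
0 [(array([ 0.765, -0.178]), array([488.401, 177.076])), (array([ 0.643, -0.108]), array([458.773, 237.293]))] head top corner [ 0.541 -0.334] [ 0.355 -0.323]
0.1 [(array([ 0.71 , -0.192]), array([518.277, 193.914])), (array([ 0.605, -0.131]), array([490.286, 252.653]))] head top corner [ 0.542 -0.279] [ 0.375 -0.27 ]
0.2 [(array([ 0.655, -0.205]), array([556.443, 215.425])), (array([ 0.566, -0.154]), array([530.477, 272.241]))] head top corner [ 0.542 -0.225] [ 0.395 -0.216]
0.25 [(array([ 0.627, -0.212]), array([579.795, 228.586])), (array([ 0.547, -0.166]), array([555.028, 284.208]))] head top corner [ 0.542 -0.198] [ 0.405 -0.189]
0.3 [(array([ 0.6  , -0.219]), array([606.908, 243.868])), (array([ 0.528, -0.177]), array([583.5  , 298.085]))] head top corner [ 0.543 -0.17 ] [ 0.415 -0.163]
0.35 [(array([ 0.572, -0.226]), array([638.774, 261.828])), (array([ 0.508, -0.189]), array([616.911, 314.37 ]))] head top corner [ 0.543 -0.143] [ 0.425 -0.136]
0.4 [(array([ 0.545, -0.232]), array([676.759, 283.237])), (array([ 0.489, -0.2  ]), array([656.67 , 333.748]))] head top corner [ 0.543 -0.116] [ 0.434 -0.109]
0.45 [(array([ 0.517, -0.239]), array([722.816, 309.195])), (array([ 0.47 , -0.212]), array([704.775, 357.195]))] head top corner [ 0.543 -0.088] [ 0.444 -0.083]
0.5 [(array([ 0.49 , -0.246]), array([779.821, 341.324])), (array([ 0.451, -0.223]), array([764.164, 386.141]))] head top corner [ 0.544 -0.061] [ 0.454 -0.056]
wrist cam [ 0.241 -0.637  0.384] view dir [-0.293 -0.072 -0.953]
-0.3 [array([ 0.153, -0.371]), array([ 0.487, -0.712]), array([-0.493,  0.139])]
0 [array([ 0.192, -0.488]), array([ 0.379, -0.679]), array([-0.171, -0.201])]
0.1 [array([ 0.205, -0.526]), array([ 0.343, -0.668]), array([-0.064, -0.315])]
0.2 [array([ 0.218, -0.565]), array([ 0.307, -0.657]), array([ 0.044, -0.428])]
```

View pics/r.png

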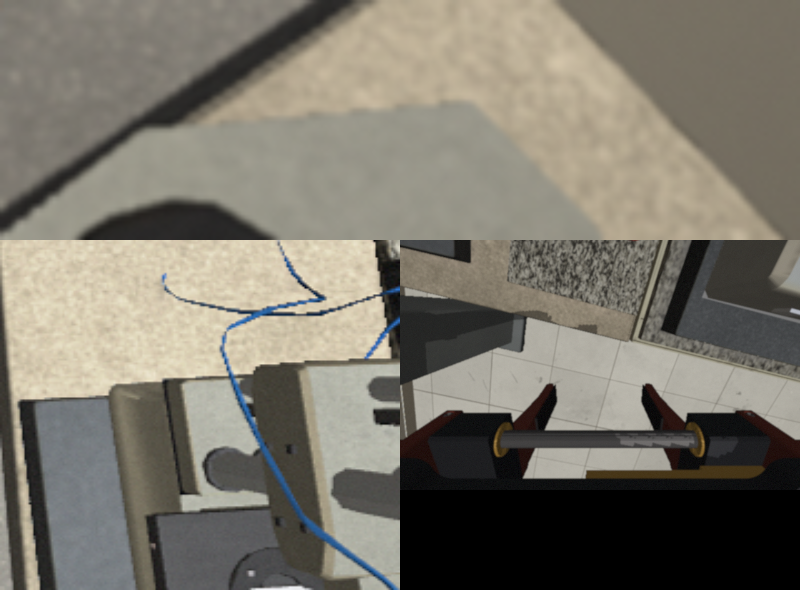

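Emit:
apply_moves --rows '[{"gripper": 8.7, "offset": [0, 0, -3], "turn": [0, 0, 0]}, {"gripper": 8.7, "offset": [0, 0, -7], "turn": [0, 0, 0]}, {"gripper": 8.7, "offset": [0, 0, -12], "turn": [0, 0, 0]}, {"gripper": 8.7, "offset": [0, 0, -17], "turn": [0, 0, 0]}, {"gripper": 8.7, "offset": [0, 0, -22], "turn": [0, 0, 0]}, {"gripper": 8.7, "offset": [0, 0, -26], "turn": [0, 0, 0]}, {"gripper": 8.7, "offset": [0, 0, -29], "turn": [0, 0, 0]}, {"gripper": 8.7, "offset": [0, 0, -29], "turn": [0, 0, 0]}]'

```text
clock: 2.1
tcp_pos: [0.1605, -0.6566, 0.5181]
orientation: [0.993, 0.12, 0.001, 0.004]
contact_force: [-0.8, 0.2, 0.5]
finger_gap: 0.99
```

Emit:
apply_moves --rows '[{"gripper": 8.7, "offset": [3, -0.5, 0], "turn": [0, 0, 0]}, {"gripper": 8.7, "offset": [7.5, -1.4, 0], "turn": [0, 0, 0]}, {"gripper": 8.7, "offset": [12.5, -2.4, 0], "turn": [0, 0, 0]}, {"gripper": 8.7, "offset": [17.5, -3.4, 0], "turn": [0, 0, 0]}, {"gripper": 8.7, "offset": [22.5, -4.4, 0], "turn": [0, 0, 0]}, {"gripper": 8.7, "offset": [27.5, -5.4, 0], "turn": [0, 0, 0]}, {"gripper": 8.7, "offset": [32, -6.3, 0], "turn": [0, 0, 0]}, {"gripper": 8.7, "offset": [36.5, -7.2, 0], "turn": [0, 0, 0]}]'

```text
clock: 2.9
tcp_pos: [0.4999, -0.4984, 0.5166]
orientation: [0.993, 0.12, 0.001, 0.004]
contact_force: [0.3, -0.5, 1.0]
finger_gap: 0.993
```

```bash
python3 - <<'E'
from h import *
s=robot.sense(); print({k:np.round(v,4).tolist() for k,v in s.items()})
E
```

```text
{'clock': 2.9, 'q': [0.7287, 0.45, -0.0636, 0.9554, 0.0324, 1.7311, -0.6537], 'joint_vel': [-0.5642, 0.3249, -0.0817, -0.4777, 0.068, 0.1619, -0.623], 'joint_efforts': [2.672, -62.9735, 0.1939, -28.6288, -0.1967, -0.1582, 0.7595], 'tcp_pos': [0.4999, -0.4984, 0.5166], 'orientation': [0.9928, 0.1199, 0.0005, 0.0036], 'contact_force': [0.2814, -0.494, 1.0228], 'wrist_torque': [-0.0099, 0.021, 0.0133], 'finger_gap': 0.9929}
```

Emit:
apply_moves --rows '[{"gripper": 8.7, "offset": [3, -3.4, 0], "turn": [0, 0, 4]}, {"gripper": 8.7, "offset": [6.2, -7.2, 0], "turn": [0, 0, 8]}, {"gripper": 8.7, "offset": [9.5, -11, 0], "turn": [0, 0, 13]}, {"gripper": 8.7, "offset": [12.8, -14.7, 0], "turn": [0, 0, 18]}, {"gripper": 8.7, "offset": [16, -18.4, 0], "turn": [0, 0, 23]}, {"gripper": 8.7, "offset": [19.2, -22.1, 0], "turn": [0, 0, 28]}, {"gripper": 8.7, "offset": [22.5, -25.8, 0], "turn": [0, 0, 33]}, {"gripper": 8.7, "offset": [25.7, -29.5, 0], "turn": [0, 0, 38]}]'

```text
clock: 3.7
tcp_pos: [0.6797, -0.1488, 0.5134]
orientation: [0.977, -0.212, 0.001, 0.003]
contact_force: [0.2, -0.8, 0.6]
finger_gap: 0.99
```

```bash
cat > st.py <<'E'
from h import *
from scipy.spatial.transform import Rotation as R
import sys
s=robot.sense(); r=R.from_quat(s["orientation"]).as_matrix(); p=np.array(s["tcp_pos"])
yaw=np.degrees(np.arctan2(r[1,0],r[0,0]))
print("t",s["clock"],"tcp",p.round(4),"yaw",yaw.round(2),"z",r[:,2].round(4),"q",np.round(s["q"],3),"F",np.round(s["contact_force"],1),"T",np.round(s["wrist_torque"],2),"gap",round(float(s["finger_gap"])*8.78,2))
if len(sys.argv)>3:
    g=np.array([float(a) for a in sys.argv[1:4]]); print("offset cm",(r.T@(g-p)*100).round(2))
    if len(sys.argv)>4:
        y=np.radians(float(sys.argv[4])); G=np.array([[np.cos(y),np.sin(y),0],[np.sin(y),-np.cos(y),0],[0,0,-1]]); print("turn deg",np.degrees(R.from_matrix(r.T@G).as_rotvec()).round(2))
E
python3 st.py .657 .015 .3 -60
```

```text
t 3.7 tcp [ 0.6797 -0.1488  0.5134] yaw -24.43 z [ 5.0e-04 -6.9e-03 -1.0e+00] q [ 0.163  0.43  -0.071  0.992  0.037  1.719 -1.893] F [ 0.2 -0.8  0.6] T [ 0.05 -0.11 -0.02] gap 8.7
offset cm [ -8.92 -14.1   21.23]
turn deg [ 0.28 -0.29 35.57]
```

Emit:
apply_moves --rows '[{"gripper": 8.7, "offset": [-1.3, -2.2, 2.5], "turn": [0, 0, 4]}, {"gripper": 8.7, "offset": [-2.9, -4.5, 6], "turn": [0, 0, 9]}, {"gripper": 8.7, "offset": [-4.4, -6.9, 9.5], "turn": [0, 0, 15]}, {"gripper": 8.7, "offset": [-5.8, -9.2, 13], "turn": [0, 0, 21]}, {"gripper": 8.7, "offset": [-7.2, -11.4, 16.3], "turn": [0, 0, 27]}, {"gripper": 8.7, "offset": [-8.4, -13.3, 19.3], "turn": [0.2, -0.2, 33]}, {"gripper": 8.7, "offset": [-8.9, -14.1, 21.2], "turn": [0.3, -0.3, 35.6]}, {"gripper": 8.7, "offset": [-8.9, -14.1, 21.2], "turn": [0.3, -0.3, 35.6]}]'

```text
clock: 4.5
tcp_pos: [0.6546, 0.017, 0.296]
orientation: [0.867, -0.499, -0.003, 0.002]
contact_force: [-0.5, 0.7, 0.5]
finger_gap: 0.993
```

```bash
python3 st.py .657 .015 .18 -60; python3 - <<'E'
from h import *
np.set_printoptions(precision=4,suppress=True)
c=viewer.read_camera("wrist");save(c,"w1.png")
print("wcam",-np.array(c["R"]).T@c["t"])
for k,z in (("cap_top",.141),("housing",0)):
    for r in pinpoint("wrist",k)[:2]: print(k,r["score"],np.array(r["at"])*[640,400],onz(c,r["at"],z))
h=cv2.cvtColor(c["pixels"],cv2.COLOR_RGB2HSV); m=cv2.inRange(h,(22,120,120),(36,255,255))
n,l,s,ce=cv2.connectedComponentsWithStats(m)
for i in range(1,n):
    if s[i,4]>200: p=(ce[i]+.5)/[640,400]; print(s[i],ce[i],[onz(c,p,z) for z in(.136,.141,.146)])
E
```

```text
t 4.5 tcp [0.6546 0.017  0.296 ] yaw -59.85 z [-7.2e-03  4.0e-04 -1.0e+00] q [-0.087  0.396 -0.047  1.51   0.018  1.244 -2.751] F [-0.5  0.7  0.5] T [0.12 0.05 0.01] gap 8.72
offset cm [ 0.34 -0.18 11.6 ]
turn deg [0.35 0.23 0.15]
wcam [ 0.6977 -0.0564  0.4572]
cap_top 0.93 [314.176 179.08 ] [0.6609 0.0129 0.141 ]
housing 0.75 [315.072 161.2  ] [0.6583 0.0166 0.    ]
[300 166  31  30 725] [314.8621 180.5434] [array([0.6579, 0.0154, 0.136 ]), array([0.6585, 0.0142, 0.141 ]), array([0.6591, 0.0131, 0.146 ])]
```

View pics/w1.png

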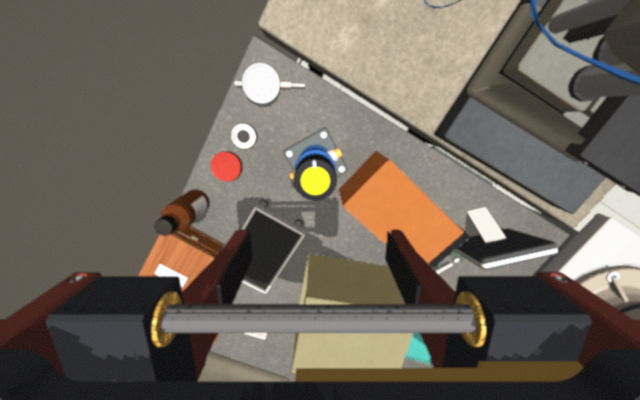

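```bash
python3 st.py .6573 .0147 .114 -60
```

```text
t 4.65 tcp [0.6577 0.0138 0.3012] yaw -60.02 z [ 1.5e-03 -3.0e-04 -1.0e+00] q [-0.084  0.392 -0.045  1.502  0.019  1.246 -2.749] F [0.3 0.2 0.2] T [ 0.03  0.01 -0.04] gap 8.72
offset cm [-1.200e-01  1.000e-02  1.872e+01]
turn deg [-0.07 -0.06 -0.02]
```

Emit:
apply_moves --rows '[{"gripper": 8.7, "offset": [-0.1, 0, 2], "turn": [0, 0, 0]}, {"gripper": 8.7, "offset": [-0.1, 0, 5], "turn": [0, 0, 0]}, {"gripper": 8.7, "offset": [-0.1, 0, 8], "turn": [0, 0, 0]}, {"gripper": 8.7, "offset": [-0.1, 0, 11], "turn": [0, 0, 0]}, {"gripper": 8.7, "offset": [-0.1, 0, 12], "turn": [0, 0, 0]}, {"gripper": 8.7, "offset": [-0.1, 0, 12], "turn": [0, 0, 0]}, {"gripper": 8.7, "offset": [-0.1, 0, 12], "turn": [0, 0, 0]}]'

```text
clock: 5.35
tcp_pos: [0.6587, 0.0141, 0.1832]
orientation: [0.866, -0.5, 0.002, -0.001]
contact_force: [1.0, 0.0, 0.4]
finger_gap: 0.991
```

```bash
python3 - <<'E'
from h import *
np.set_printoptions(precision=4,suppress=True)
c=viewer.read_camera("wrist");save(c,"w2.png")
for r in pinpoint("wrist","cap_top")[:2]: print(r["score"],np.array(r["at"])*[640,400],onz(c,r["at"],.141))
h=cv2.cvtColor(c["pixels"],cv2.COLOR_RGB2HSV); m=cv2.inRange(h,(22,120,120),(36,255,255))
n,l,s,ce=cv2.connectedComponentsWithStats(m)
for i in range(1,n):
    if s[i,4]>200: p=(ce[i]+.5)/[640,400]; print(s[i],ce[i],[onz(c,p,z) for z in(.136,.141,.146)])
E
python3 st.py .6575 .0147 .113 -60
```

```text
0.87 [314.304 218.12 ] [0.6628 0.0125 0.141 ]
[ 296  201   44   40 1374] [317.3523 220.5946] [array([0.6581, 0.0151, 0.136 ]), array([0.6591, 0.0133, 0.141 ]), array([0.6601, 0.0115, 0.146 ])]
t 5.45 tcp [0.6587 0.0144 0.1834] yaw -60.04 z [ 0.005 -0.    -1.   ] q [-0.08   0.485 -0.051  1.636  0.028  1.017 -2.759] F [0.2 0.1 0.1] T [ 0.04 -0.03  0.02] gap 8.67
offset cm [-0.1   0.12  7.04]
turn deg [-0.25 -0.14 -0.04]
```

Emit:
apply_moves --rows '[{"gripper": 8.7, "offset": [0, 0.1, 1.5], "turn": [-0.2, -0.1, 0]}, {"gripper": 8.7, "offset": [0, 0.1, 3.5], "turn": [-0.2, -0.1, 0]}, {"gripper": 8.7, "offset": [0, 0.1, 5.5], "turn": [-0.2, -0.1, 0]}, {"gripper": 8.7, "offset": [0, 0.1, 6.8], "turn": [-0.2, -0.1, 0]}, {"gripper": 8.7, "offset": [0, 0.1, 7.0], "turn": [-0.2, -0.1, 0]}, {"gripper": 8.7, "offset": [0, 0.1, 7.0], "turn": [-0.2, -0.1, 0]}, {"gripper": 8.7, "offset": [0, 0.1, 7.0], "turn": [-0.2, -0.1, 0]}]'

```text
clock: 6.15
tcp_pos: [0.659, 0.014, 0.1144]
orientation: [0.866, -0.5, 0.001, -0.001]
contact_force: [0.3, -0.6, -0.4]
finger_gap: 0.991
```

```bash
python3 st.py .658 .0143 .113 -60
```

```text
t 6.15 tcp [0.659  0.014  0.1144] yaw -60.04 z [ 2.8e-03 -1.0e-04 -1.0e+00] q [-0.079  0.56  -0.051  1.687  0.035  0.893 -2.764] F [ 0.3 -0.6 -0.4] T [ 0.12 -0.   -0.04] gap 8.7
offset cm [-0.08  0.07  0.14]
turn deg [-0.13 -0.09 -0.04]
```

Close on the cap and watch the side force for centring error.

Emit:
apply_moves --rows '[{"gripper": 6.5, "offset": [-0.1, 0.1, 0.1], "turn": [-0.1, -0.1, 0]}, {"gripper": 5.6, "offset": [-0.1, 0.1, 0.1], "turn": [-0.1, -0.1, 0]}, {"gripper": 5.3, "offset": [-0.1, 0.1, 0.1], "turn": [-0.1, -0.1, 0]}, {"gripper": 5.1, "offset": [-0.1, 0.1, 0.1], "turn": [-0.1, -0.1, 0]}, {"gripper": 4.5, "offset": [-0.1, 0.1, 0.1], "turn": [-0.1, -0.1, 0]}, {"gripper": 4.5, "offset": [-0.1, 0.1, 0.1], "turn": [-0.1, -0.1, 0]}, {"gripper": 4.5, "offset": [-0.1, 0.1, 0.1], "turn": [-0.1, -0.1, 0]}]'

```text
clock: 6.85
tcp_pos: [0.6582, 0.0147, 0.1137]
orientation: [0.866, -0.5, 0.0, -0.001]
contact_force: [1.8, 0.4, 0.7]
finger_gap: 0.576
```

```bash
python3 st.py .658 .0143 .113 -60
```

```text
t 6.85 tcp [0.6582 0.0147 0.1137] yaw -60.03 z [ 0.0017  0.001  -1.    ] q [-0.079  0.56  -0.052  1.689  0.035  0.892 -2.764] F [1.8 0.4 0.7] T [ 0.34 -0.4   0.01] gap 5.06
offset cm [0.02 0.04 0.07]
turn deg [-0.11 -0.   -0.03]
```

Emit:
apply_moves --rows '[{"gripper": 4.5, "offset": [0, 0, -0.02], "turn": [0, 0, -4]}, {"gripper": 4.5, "offset": [0, 0, -0.05], "turn": [0, 0, -10]}, {"gripper": 4.5, "offset": [0, 0, -0.07], "turn": [0, 0, -16]}, {"gripper": 4.5, "offset": [0, 0, -0.1], "turn": [0, 0, -22]}, {"gripper": 4.5, "offset": [0, 0, -0.12], "turn": [0, 0, -28]}, {"gripper": 4.5, "offset": [0, 0, -0.15], "turn": [0, 0, -34]}, {"gripper": 4.5, "offset": [0, 0, -0.17], "turn": [0, 0, -38]}, {"gripper": 4.5, "offset": [0, 0, -0.18], "turn": [0, 0, -40]}]'

```text
clock: 7.65
tcp_pos: [0.6583, 0.0139, 0.1154]
orientation: [0.985, -0.173, 0.001, -0.0]
contact_force: [1.9, 0.0, -0.2]
finger_gap: 0.572
```

```bash
python3 st.py .658 .0143 .115 -20
```

```text
t 7.65 tcp [0.6583 0.0139 0.1154] yaw -19.93 z [ 1.6e-03  3.0e-04 -1.0e+00] q [ 0.041  0.568 -0.22   1.678  0.149  0.911 -2.155] F [ 1.9  0.  -0.2] T [-0.12 -0.32 -0.11] gap 5.03
offset cm [-0.04 -0.03  0.04]
turn deg [-0.05 -0.08  0.07]
```

Emit:
apply_moves --rows '[{"gripper": 4.5, "offset": [0, 0, -0.03], "turn": [0, 0, -6]}, {"gripper": 4.5, "offset": [0, 0, -0.06], "turn": [0, 0, -14]}, {"gripper": 4.5, "offset": [0, 0, -0.1], "turn": [0, 0, -22]}, {"gripper": 4.5, "offset": [0, 0, -0.13], "turn": [0, 0, -30]}, {"gripper": 4.5, "offset": [0, 0, -0.17], "turn": [0, 0, -38]}, {"gripper": 4.5, "offset": [0, 0, -0.2], "turn": [0, 0, -46]}, {"gripper": 4.5, "offset": [0, 0, -0.24], "turn": [0, 0, -54]}, {"gripper": 4.5, "offset": [0, 0, -0.27], "turn": [0, 0, -60]}]'

```text
clock: 8.45
tcp_pos: [0.6597, 0.0144, 0.1182]
orientation: [0.939, 0.345, 0.002, 0.0]
contact_force: [5.6, 2.5, -4.8]
finger_gap: 0.569
```

```bash
python3 st.py .658 .0143 .1181 40
```

```text
t 8.45 tcp [0.6597 0.0144 0.1182] yaw 40.36 z [ 0.0046  0.0016 -1.    ] q [ 0.214  0.6   -0.468  1.662  0.317  0.951 -1.234] F [ 5.6  2.5 -4.8] T [ 0.39 -1.36 -0.13] gap 5.0
offset cm [-0.13 -0.1   0.  ]
turn deg [ 0.1  -0.26  0.36]
```

```bash
python3 st.py .6583 .0143 .1205 100
```

```text
t 8.45 tcp [0.6597 0.0144 0.1182] yaw 40.36 z [ 0.0046  0.0016 -1.    ] q [ 0.214  0.6   -0.468  1.662  0.317  0.951 -1.234] F [ 5.6  2.5 -4.8] T [ 0.39 -1.36 -0.13] gap 5.0
offset cm [-0.11 -0.08 -0.24]
turn deg [  0.23  -0.18 -59.64]
```

Emit:
apply_moves --rows '[{"gripper": 4.5, "offset": [-0.05, -0.04, -0.0], "turn": [0.1, -0.1, -5]}, {"gripper": 4.5, "offset": [-0.1, -0.08, -0.03], "turn": [0.2, -0.2, -12]}, {"gripper": 4.5, "offset": [-0.11, -0.08, -0.06], "turn": [0.2, -0.2, -20]}, {"gripper": 4.5, "offset": [-0.11, -0.08, -0.1], "turn": [0.2, -0.2, -28]}, {"gripper": 4.5, "offset": [-0.11, -0.08, -0.13], "turn": [0.2, -0.2, -36]}, {"gripper": 4.5, "offset": [-0.11, -0.08, -0.17], "turn": [0.2, -0.2, -44]}, {"gripper": 4.5, "offset": [-0.11, -0.08, -0.2], "turn": [0.2, -0.2, -52]}, {"gripper": 4.5, "offset": [-0.11, -0.08, -0.23], "turn": [0.2, -0.2, -59]}]'

```text
clock: 9.25
tcp_pos: [0.6594, 0.0153, 0.1207]
orientation: [0.645, 0.764, 0.001, 0.001]
contact_force: [3.3, 2.6, -1.8]
finger_gap: 0.573
```

```bash
python3 st.py .6583 .0143 .1231 160
```

```text
t 9.25 tcp [0.6594 0.0153 0.1207] yaw 99.69 z [ 0.0029  0.0015 -1.    ] q [ 0.368  0.656 -0.704  1.648  0.482  1.016 -0.324] F [ 3.3  2.6 -1.8] T [ 0.63 -0.93 -0.07] gap 5.03
offset cm [-0.08 -0.13 -0.24]
turn deg [ 1.900e-01  4.000e-02 -6.031e+01]
```

Emit:
apply_moves --rows '[{"gripper": 4.5, "offset": [0, -0.04, -0.03], "turn": [0.1, 0, -6]}, {"gripper": 4.5, "offset": [0, -0.05, -0.06], "turn": [0.2, 0, -14]}, {"gripper": 4.5, "offset": [0, -0.05, -0.09], "turn": [0.2, 0, -22]}, {"gripper": 4.5, "offset": [0, -0.05, -0.13], "turn": [0.2, 0, -30]}, {"gripper": 4.5, "offset": [0, -0.05, -0.16], "turn": [0.2, 0, -38]}, {"gripper": 4.5, "offset": [0, -0.05, -0.2], "turn": [0.2, 0, -46]}, {"gripper": 4.5, "offset": [0, -0.05, -0.23], "turn": [0.2, 0, -54]}, {"gripper": 4.5, "offset": [0, -0.05, -0.25], "turn": [0.2, 0, -60]}]'

```text
clock: 10.05
tcp_pos: [0.6591, 0.0154, 0.1234]
orientation: [0.174, 0.985, -0.0, 0.0]
contact_force: [0.8, 1.6, 2.3]
finger_gap: 0.573
```

```bash
python3 st.py .659 .0147 .1257 220
```

```text
t 10.05 tcp [0.6591 0.0154 0.1234] yaw 159.99 z [ 7.e-04 -2.e-04 -1.e+00] q [ 0.5    0.738 -0.932  1.635  0.65   1.106  0.609] F [0.8 1.6 2.3] T [ 0.35 -0.35  0.03] gap 5.03
offset cm [-0.01 -0.07 -0.23]
turn deg [-2.000e-02  4.000e-02 -6.001e+01]
```

Emit:
apply_moves --rows '[{"gripper": 4.5, "offset": [0, -0.03, -0.03], "turn": [0, 0, -6]}, {"gripper": 4.5, "offset": [0, -0.05, -0.06], "turn": [0, 0, -14]}, {"gripper": 4.5, "offset": [0, -0.05, -0.1], "turn": [0, 0, -22]}, {"gripper": 4.5, "offset": [0, -0.05, -0.13], "turn": [0, 0, -30]}, {"gripper": 4.5, "offset": [0, -0.05, -0.17], "turn": [0, 0, -38]}, {"gripper": 4.5, "offset": [0, -0.05, -0.2], "turn": [0, 0, -46]}, {"gripper": 4.5, "offset": [0, -0.05, -0.24], "turn": [0, 0, -54]}, {"gripper": 4.5, "offset": [0, -0.05, -0.26], "turn": [0, 0, -60]}]'

```text
clock: 10.85
tcp_pos: [0.6592, 0.0148, 0.126]
orientation: [-0.344, 0.939, -0.0, 0.0]
contact_force: [1.2, 0.8, 1.4]
finger_gap: 0.577
```

```bash
python3 st.py .659 .0147 .1277 250
```

```text
t 10.85 tcp [0.6592 0.0148 0.126 ] yaw -139.74 z [ 1.e-03 -1.e-04 -1.e+00] q [ 0.601  0.843 -1.14   1.627  0.81   1.214  1.558] F [1.2 0.8 1.4] T [ 0.32 -0.38  0.02] gap 5.07
offset cm [ 0.02  0.01 -0.17]
turn deg [ -0.05   0.03 -29.74]
```

Emit:
apply_moves --rows '[{"gripper": 4.5, "offset": [0, 0, -0.03], "turn": [0, 0, -6]}, {"gripper": 4.5, "offset": [0, 0, -0.06], "turn": [0, 0, -13]}, {"gripper": 4.5, "offset": [0, 0, -0.09], "turn": [0, 0, -20]}, {"gripper": 4.5, "offset": [0, 0, -0.12], "turn": [0, 0, -27]}, {"gripper": 4.5, "offset": [0, 0, -0.15], "turn": [0, 0, -34]}, {"gripper": 4.5, "offset": [0, 0, -0.18], "turn": [0, 0, -41]}, {"gripper": 4.5, "offset": [0, 0, -0.21], "turn": [0, 0, -47]}, {"gripper": 4.5, "offset": [0, 0, -0.22], "turn": [0, 0, -50]}]'

```text
clock: 11.65
tcp_pos: [0.6593, 0.0146, 0.128]
orientation: [0.71, -0.704, 0.0, -0.0]
contact_force: [0.8, 1.2, 1.2]
finger_gap: 0.575
```

Emit:
apply_moves --rows '[{"gripper": 4.5, "offset": [0, 0, -0.05], "turn": [0, 0, 0]}, {"gripper": 4.5, "offset": [0, 0, -0.1], "turn": [0, 0, 0]}, {"gripper": 4.5, "offset": [0, 0, -0.15], "turn": [0, 0, 0]}]'

```text
clock: 11.95
tcp_pos: [0.6592, 0.0145, 0.1287]
orientation: [0.71, -0.705, 0.0, -0.0]
contact_force: [3.5, 3.4, -6.7]
finger_gap: 0.579
```

```bash
python3 st.py .659 .0147 .1277 270
```

```text
t 11.95 tcp [0.6592 0.0145 0.1287] yaw -89.61 z [ 6.e-04  0.e+00 -1.e+00] q [ 0.657  0.936 -1.289  1.622  0.927  1.314  2.363] F [ 3.5  3.4 -6.7] T [ 0.66 -0.79  0.02] gap 5.08
offset cm [-0.02  0.02  0.1 ]
turn deg [-0.03  0.    0.39]
```

Emit:
apply_moves --rows '[{"gripper": 4.5, "offset": [0, 0, 0.06], "turn": [0, 0, 0]}, {"gripper": 5.2, "offset": [0, 0, 0.08], "turn": [0, 0, 0]}, {"gripper": 6, "offset": [0, 0, 0.1], "turn": [0, 0, 0]}, {"gripper": 8, "offset": [0, 0, 0.1], "turn": [0, 0, 0]}, {"gripper": 8, "offset": [0, 0, 0.1], "turn": [0, 0, 0]}, {"gripper": 8, "offset": [0, 0, 0.1], "turn": [0, 0, 6]}, {"gripper": 8, "offset": [0, 0, 0.1], "turn": [0, 0, 14]}, {"gripper": 8, "offset": [0, 0, 0.1], "turn": [0, 0, 22]}]'

```text
clock: 12.75
tcp_pos: [0.6591, 0.0144, 0.1277]
orientation: [-0.56, 0.829, -0.0, 0.0]
contact_force: [0.5, 0.2, -0.7]
finger_gap: 0.913
```

```bash
python3 st.py .659 .0147 .127 -135; python3 - <<'E'
from h import *
c=viewer.read_camera("wrist");s=viewer.read_camera("side")
im=np.vstack([cv2.resize(c["pixels"][120:320,160:480],(480,300)),cv2.resize(s["pixels"][230:330,300:460],(480,300))]);cv2.imwrite("pics/x1.png",im[:,:,::-1])
E
```

```text
t 12.75 tcp [0.6591 0.0144 0.1277] yaw -111.94 z [ 3.e-04  0.e+00 -1.e+00] q [ 0.636  0.894 -1.226  1.624  0.877  1.27   2.003] F [ 0.5  0.2 -0.7] T [ 0.12 -0.05 -0.02] gap 8.01
offset cm [-0.02  0.02  0.07]
turn deg [-1.000e-02  1.000e-02  2.306e+01]
```

View pics/x1.png

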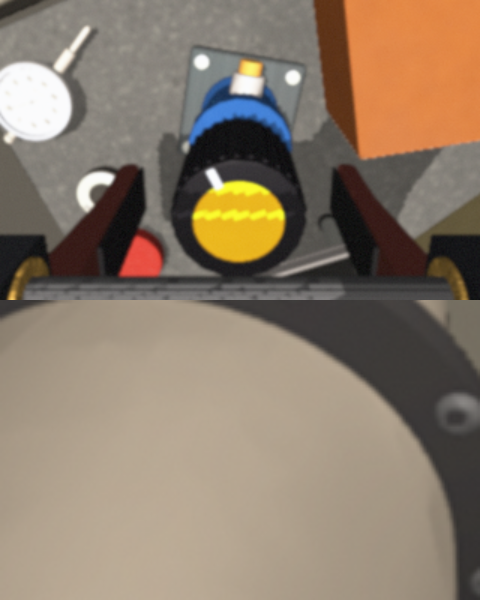

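Emit:
apply_moves --rows '[{"gripper": 8, "offset": [0, 0, 0], "turn": [0, 0, 8]}, {"gripper": 8, "offset": [0, 0, 0], "turn": [0, 0, 16]}, {"gripper": 8, "offset": [0, 0, 0], "turn": [0, 0, 24]}, {"gripper": 8, "offset": [0, 0, 0], "turn": [0, 0, 32]}, {"gripper": 8, "offset": [0, 0, 0], "turn": [0, 0, 40]}, {"gripper": 8, "offset": [0, 0, 0], "turn": [0, 0, 48]}, {"gripper": 8, "offset": [0, 0, 0], "turn": [0, 0, 56]}, {"gripper": 8, "offset": [0, 0, 0], "turn": [0, 0, 64]}]'

```text
clock: 13.65
tcp_pos: [0.6591, 0.0144, 0.1279]
orientation: [-0.037, 0.999, -0.0, 0.0]
contact_force: [0.2, 0.9, 0.3]
finger_gap: 0.909
```

Emit:
apply_moves --rows '[{"gripper": 8, "offset": [0, 0, 0], "turn": [0, 0, 8]}, {"gripper": 8, "offset": [0, 0, 0], "turn": [0, 0, 16]}, {"gripper": 8, "offset": [0, 0, 0], "turn": [0, 0, 24]}, {"gripper": 8, "offset": [0, 0, 0], "turn": [0, 0, 32]}, {"gripper": 8, "offset": [0, 0, 0], "turn": [0, 0, 40]}, {"gripper": 8, "offset": [0, 0, 0], "turn": [0, 0, 48]}, {"gripper": 8, "offset": [0, 0, 0], "turn": [0, 0, 56]}, {"gripper": 8, "offset": [0, 0, 0], "turn": [0, 0, 64]}]'

```text
clock: 14.45
tcp_pos: [0.6588, 0.0146, 0.1278]
orientation: [0.499, 0.867, -0.0, 0.0]
contact_force: [0.1, 0.3, 0.7]
finger_gap: 0.909
```

```bash
python3 st.py .659 .0147 .127 70
```

```text
t 14.45 tcp [0.6588 0.0146 0.1278] yaw 120.19 z [ 1.e-04 -8.e-04 -1.e+00] q [ 0.421  0.676 -0.791  1.638  0.537  1.057 -0.006] F [0.1 0.3 0.7] T [-0.   -0.05  0.05] gap 7.98
offset cm [-0.    0.02  0.08]
turn deg [0.000e+00 5.000e-02 5.019e+01]
```

One more back-turn, then close.

Emit:
apply_moves --rows '[{"gripper": 8, "offset": [0, 0, 0], "turn": [0, 0, 8]}, {"gripper": 8, "offset": [0, 0, 0], "turn": [0, 0, 16]}, {"gripper": 8, "offset": [0, 0, 0], "turn": [0, 0, 24]}, {"gripper": 8, "offset": [0, 0, 0], "turn": [0, 0, 32]}, {"gripper": 8, "offset": [0, 0, 0], "turn": [0, 0, 40]}, {"gripper": 8, "offset": [0, 0, 0], "turn": [0, 0, 48]}, {"gripper": 8, "offset": [0, 0, 0], "turn": [0, 0, 56]}, {"gripper": 8, "offset": [0, 0, 0], "turn": [0, 0, 64]}]'

```text
clock: 15.25
tcp_pos: [0.6585, 0.015, 0.1276]
orientation: [0.882, 0.471, -0.0, 0.0]
contact_force: [0.4, -0.1, -0.1]
finger_gap: 0.909
```

Emit:
apply_moves --rows '[{"gripper": 6.5, "offset": [0, 0, 0], "turn": [0, 0, 2]}, {"gripper": 5.6, "offset": [0, 0, 0], "turn": [0, 0, 2]}, {"gripper": 5.3, "offset": [0, 0, 0], "turn": [0, 0, 2]}, {"gripper": 5.1, "offset": [0, 0, 0], "turn": [0, 0, 2]}, {"gripper": 4.5, "offset": [0, 0, 0], "turn": [0, 0, 2]}, {"gripper": 4.5, "offset": [0, 0, 0], "turn": [0, 0, 2]}, {"gripper": 4.5, "offset": [0, 0, 0], "turn": [0, 0, 2]}]'

```text
clock: 15.95
tcp_pos: [0.6585, 0.0149, 0.1276]
orientation: [0.89, 0.455, -0.0, 0.0]
contact_force: [0.2, -0.3, 0.0]
finger_gap: 0.579
```

```bash
python3 st.py .659 .0147 .127 90
```

```text
t 15.95 tcp [0.6585 0.0149 0.1276] yaw 54.16 z [-7.e-04 -7.e-04 -1.e+00] q [ 0.257  0.603 -0.534  1.65   0.354  0.987 -1.023] F [ 0.2 -0.3  0. ] T [-0.   -0.09  0.  ] gap 5.09
offset cm [0.01 0.05 0.06]
turn deg [-3.000e-02  5.000e-02 -3.584e+01]
```

Emit:
apply_moves --rows '[{"gripper": 4.5, "offset": [0, 0, -0.02], "turn": [0, 0, -5]}, {"gripper": 4.5, "offset": [0, 0, -0.05], "turn": [0, 0, -12]}, {"gripper": 4.5, "offset": [0, 0, -0.08], "turn": [0, 0, -19]}, {"gripper": 4.5, "offset": [0, 0, -0.12], "turn": [0, 0, -26]}, {"gripper": 4.5, "offset": [0, 0, -0.15], "turn": [0, 0, -33]}, {"gripper": 4.5, "offset": [0, 0, -0.18], "turn": [0, 0, -40]}, {"gripper": 4.5, "offset": [0, 0, -0.22], "turn": [0, 0, -45]}, {"gripper": 4.5, "offset": [0, 0, -0.3], "turn": [0, 0, -45]}]'

```text
clock: 16.75
tcp_pos: [0.6584, 0.0149, 0.13]
orientation: [0.648, 0.762, -0.0, -0.0]
contact_force: [2.9, 1.3, -6.7]
finger_gap: 0.573
```

```bash
python3 st.py .659 .0147 .127 145
```

```text
t 16.75 tcp [0.6584 0.0149 0.13  ] yaw 99.23 z [-1.1e-03 -1.0e-04 -1.0e+00] q [ 0.373  0.648 -0.713  1.64   0.476  1.036 -0.328] F [ 2.9  1.3 -6.7] T [ 0.14 -0.7   0.13] gap 5.03
offset cm [-0.03  0.05  0.3 ]
turn deg [-6.000e-02 -3.000e-02 -4.577e+01]
```

Emit:
apply_moves --rows '[{"gripper": 4.5, "offset": [0.02, 0, 0.03], "turn": [0, 0, -5]}, {"gripper": 4.5, "offset": [0.02, 0, 0], "turn": [0, 0, -12]}, {"gripper": 4.5, "offset": [0.02, 0, -0.04], "turn": [0, 0, -19]}, {"gripper": 4.5, "offset": [0.02, 0, -0.07], "turn": [0, 0, -26]}, {"gripper": 4.5, "offset": [0.02, 0, -0.1], "turn": [0, 0, -33]}, {"gripper": 4.5, "offset": [0.02, 0, -0.13], "turn": [0, 0, -40]}, {"gripper": 4.5, "offset": [0.02, 0, -0.18], "turn": [0, 0, -45]}, {"gripper": 4.5, "offset": [0.02, 0, -0.25], "turn": [0, 0, -45]}]'

```text
clock: 17.55
tcp_pos: [0.6586, 0.0153, 0.1328]
orientation: [0.308, 0.951, 0.0, -0.0]
contact_force: [0.5, 0.9, 0.7]
finger_gap: 0.574
```

```bash
python3 st.py .6588 .0147 .127 190
```

```text
t 17.55 tcp [0.6586 0.0153 0.1328] yaw 144.14 z [-7.e-04  4.e-04 -1.e+00] q [ 0.475  0.706 -0.886  1.631  0.599  1.099  0.369] F [0.5 0.9 0.7] T [ 0.15 -0.13  0.01] gap 5.04
offset cm [-0.05 -0.04  0.58]
turn deg [ 2.000e-02 -5.000e-02 -4.586e+01]
```

Emit:
apply_moves --rows '[{"gripper": 4.5, "offset": [0, -0.02, -0.05], "turn": [0, 0, 0]}, {"gripper": 4.5, "offset": [0, -0.02, -0.1], "turn": [0, 0, 0]}, {"gripper": 4.5, "offset": [0, -0.02, -0.15], "turn": [0, 0, 0]}]'

```text
clock: 17.85
tcp_pos: [0.6586, 0.0152, 0.1345]
orientation: [0.308, 0.951, 0.0, -0.0]
contact_force: [-0.8, 0.2, 1.0]
finger_gap: 0.573
```

Emit:
apply_moves --rows '[{"gripper": 4.5, "offset": [0, 0, -0.07], "turn": [0, 0, 0]}, {"gripper": 4.5, "offset": [0, 0, -0.14], "turn": [0, 0, 0]}, {"gripper": 4.5, "offset": [0, 0, -0.21], "turn": [0, 0, 0]}, {"gripper": 4.5, "offset": [0, 0, -0.28], "turn": [0, 0, 0]}]'

```text
clock: 18.25
tcp_pos: [0.6584, 0.015, 0.1371]
orientation: [0.309, 0.951, -0.0, -0.0]
contact_force: [-1.1, -0.2, -2.4]
finger_gap: 0.573
```

Emit:
apply_moves --rows '[{"gripper": 4.5, "offset": [0, 0, -0.3], "turn": [0, 0, 0]}, {"gripper": 4.5, "offset": [0, 0, -0.8], "turn": [0, 0, 0]}, {"gripper": 4.5, "offset": [0, 0, -1.6], "turn": [0, 0, 0]}, {"gripper": 4.5, "offset": [0, 0, -2.8], "turn": [0, 0, 0]}, {"gripper": 4.5, "offset": [0, 0, -4.2], "turn": [0, 0, 0]}, {"gripper": 4.5, "offset": [0, 0, -5.8], "turn": [0, 0, 0]}, {"gripper": 4.5, "offset": [0, 0, -7.2], "turn": [0, 0, 0]}, {"gripper": 4.5, "offset": [0, 0, -8], "turn": [0, 0, 0]}]'

```text
clock: 19.05
tcp_pos: [0.6592, 0.0153, 0.2195]
orientation: [0.309, 0.951, 0.0, 0.001]
contact_force: [-0.7, 0.5, -2.6]
finger_gap: 0.567
```

```bash
python3 st.py .67 .188 .2 145; python3 - <<'E'
from h import *
c=viewer.read_camera("wrist");s=viewer.read_camera("top")
im=np.vstack([cv2.resize(c["pixels"],(480,300)),cv2.resize(s["pixels"][150:270,250:442],(480,300))]);cv2.imwrite("pics/x2.png",im[:,:,::-1])
for n in("top","side"):
  cam=viewer.read_camera(n)
  for k,z in(("tray_floor",.05),("tray",0),("cap",.192)):
    for r in pinpoint(n,k)[:2]: print(n,k,round(r["score"],2),onz(cam,r["at"],z).round(4))
E
```

```text
t 19.05 tcp [0.6592 0.0153 0.2195] yaw 144.05 z [ 1.6e-03  3.0e-04 -1.0e+00] q [ 0.503  0.624 -0.936  1.553  0.522  1.231  0.424] F [-0.7  0.5 -2.6] T [ 0.03 -0.14 -0.01] gap 4.98
offset cm [ 9.26 14.61  1.95]
turn deg [ 0.07  0.06 -0.95]
top tray_floor 0.74 [0.6671 0.191  0.05  ]
top tray 0.81 [0.6645 0.1883 0.    ]
top tray 0.65 [ 0.6908 -0.0343  0.    ]
top cap 0.82 [0.6616 0.0104 0.192 ]
top cap 0.57 [0.6513 0.3445 0.192 ]
side tray_floor 0.71 [0.671  0.1889 0.05  ]
side tray_floor 0.37 [ 0.6391 -0.0037  0.05  ]
side tray 0.93 [0.6628 0.1802 0.    ]
side tray 0.27 [0.5878 0.3353 0.    ]
side cap 0.81 [0.6005 0.2257 0.192 ]
side cap 0.54 [0.6532 0.0168 0.192 ]
```

View pics/x2.png

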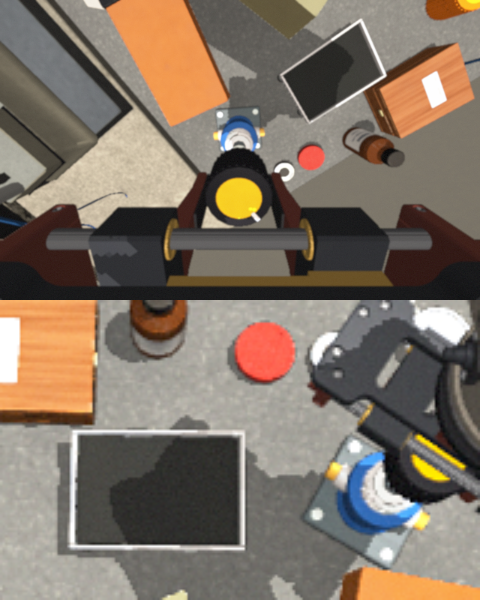

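Emit:
apply_moves --rows '[{"gripper": 4.5, "offset": [0.7, 1.1, 0], "turn": [0, 0, 0]}, {"gripper": 4.5, "offset": [2.1, 3.3, 0], "turn": [0, 0, 0]}, {"gripper": 4.5, "offset": [4, 6.3, 0], "turn": [0, 0, 0]}, {"gripper": 4.5, "offset": [5.9, 9.3, 0.5], "turn": [0, 0, 0]}, {"gripper": 4.5, "offset": [7.8, 12.3, 1], "turn": [0, 0, 0]}, {"gripper": 4.5, "offset": [8.9, 14, 1.5], "turn": [0, 0, 0]}, {"gripper": 4.5, "offset": [9.2, 14.5, 2], "turn": [0, 0, 0]}, {"gripper": 4.5, "offset": [9.2, 14.5, 2], "turn": [0, 0, 0]}]'

```text
clock: 20.35
tcp_pos: [0.668, 0.1875, 0.1956]
orientation: [0.308, 0.952, -0.001, -0.002]
contact_force: [-0.3, -1.6, -0.9]
finger_gap: 0.576
```

```bash
python3 st.py .669 .188 .082 145
```

```text
t 20.35 tcp [0.668  0.1875 0.1956] yaw 144.18 z [-3.3e-03 -1.0e-04 -1.0e+00] q [ 0.207  0.699 -0.907  1.483  0.564  1.24   0.173] F [-0.3 -1.6 -0.9] T [-0.02 -0.14 -0.02] gap 5.05
offset cm [-0.08  0.12 11.36]
turn deg [-0.11 -0.15 -0.82]
```

Emit:
apply_moves --rows '[{"gripper": 4.5, "offset": [-0.1, 0.1, 1.5], "turn": [0, 0, 0]}, {"gripper": 4.5, "offset": [-0.1, 0.1, 4], "turn": [0, 0, 0]}, {"gripper": 4.5, "offset": [-0.1, 0.1, 6.5], "turn": [0, 0, 0]}, {"gripper": 4.5, "offset": [-0.1, 0.1, 8.7], "turn": [0, 0, 0]}, {"gripper": 4.5, "offset": [-0.1, 0.1, 10.1], "turn": [0, 0, 0]}, {"gripper": 4.5, "offset": [-0.1, 0.1, 10.9], "turn": [0, 0, 0]}, {"gripper": 4.5, "offset": [-0.1, 0.1, 11.2], "turn": [0, 0, 0]}, {"gripper": 4.5, "offset": [-0.1, 0.1, 11.3], "turn": [0, 0, 0]}]'

```text
clock: 21.15
tcp_pos: [0.6695, 0.1877, 0.0829]
orientation: [0.308, 0.951, -0.0, -0.001]
contact_force: [0.9, 0.1, -0.4]
finger_gap: 0.576
```

```bash
python3 st.py .669 .188 .0745 145
```

```text
t 21.15 tcp [0.6695 0.1877 0.0829] yaw 144.16 z [-2.6e-03  2.0e-04 -1.0e+00] q [ 0.174  0.809 -0.842  1.565  0.659  1.075  0.106] F [ 0.9  0.1 -0.4] T [ 0.09 -0.16  0.03] gap 5.06
offset cm [0.05 0.   0.84]
turn deg [-0.07 -0.13 -0.84]
```

Lower in small steps to feel the floor.

Emit:
apply_moves --rows '[{"gripper": 4.5, "offset": [0, 0, 0.15], "turn": [0, -0.1, 0]}, {"gripper": 4.5, "offset": [0, 0, 0.3], "turn": [0, -0.1, 0]}, {"gripper": 4.5, "offset": [0, 0, 0.4], "turn": [0, -0.1, 0]}, {"gripper": 4.5, "offset": [0, 0, 0.5], "turn": [0, -0.1, 0]}]'

```text
clock: 21.55
tcp_pos: [0.6696, 0.1878, 0.0782]
orientation: [0.308, 0.951, -0.0, -0.0]
contact_force: [0.3, -0.3, -1.0]
finger_gap: 0.577
```

Emit:
apply_moves --rows '[{"gripper": 4.5, "offset": [0, 0, 0.1], "turn": [0, -0.1, 0]}, {"gripper": 4.5, "offset": [0, 0, 0.15], "turn": [0, -0.1, 0]}, {"gripper": 4.5, "offset": [0, 0, 0.2], "turn": [0, -0.1, 0]}]'

```text
clock: 21.85
tcp_pos: [0.6698, 0.1877, 0.0767]
orientation: [0.308, 0.951, -0.001, 0.001]
contact_force: [-0.9, -1.5, 3.9]
finger_gap: 0.574
```

Emit:
apply_moves --rows '[{"gripper": 4.5, "offset": [0, 0, 0.05], "turn": [0, 0, 0]}, {"gripper": 4.5, "offset": [0, 0, 0.08], "turn": [0, 0, 0]}]'

```text
clock: 22.05
tcp_pos: [0.6699, 0.1877, 0.0766]
orientation: [0.308, 0.951, -0.001, 0.001]
contact_force: [-1.4, -1.7, 6.6]
finger_gap: 0.574
```

```bash
python3 st.py
```

```text
t 22.05 tcp [0.6699 0.1877 0.0766] yaw 144.14 z [ 0.0014 -0.0024 -1.    ] q [ 0.17   0.814 -0.836  1.57   0.669  1.064  0.098] F [-1.4 -1.7  6.6] T [-0.59  0.65  0.07] gap 5.04
```

Standing on the floor (z stopped, 6.6 N). Release gently and withdraw upward.

Emit:
apply_moves --rows '[{"gripper": 4.5, "offset": [0, 0, -0.02], "turn": [0, 0, 0]}, {"gripper": 5.2, "offset": [0, 0, -0.02], "turn": [0, 0, 0]}, {"gripper": 5.6, "offset": [0, 0, -0.02], "turn": [0, 0, 0]}, {"gripper": 6.5, "offset": [0, 0, -0.02], "turn": [0, 0, 0]}, {"gripper": 7.5, "offset": [0, 0, -0.02], "turn": [0, 0, 0]}, {"gripper": 8.2, "offset": [0, 0, -0.02], "turn": [0, 0, 0]}, {"gripper": 8.2, "offset": [0, 0, -0.02], "turn": [0, 0, 0]}]'

```text
clock: 22.75
tcp_pos: [0.6699, 0.1877, 0.0768]
orientation: [0.308, 0.951, -0.001, 0.001]
contact_force: [-0.5, -0.6, 0.1]
finger_gap: 0.927
```

Emit:
apply_moves --rows '[{"gripper": 8.2, "offset": [0, 0, -1], "turn": [0, 0, 0]}, {"gripper": 8.2, "offset": [0, 0, -3], "turn": [0, 0, 0]}, {"gripper": 8.2, "offset": [0, 0, -5.5], "turn": [0, 0, 0]}, {"gripper": 8.2, "offset": [0, 0, -8.5], "turn": [0, 0, 0]}, {"gripper": 8.2, "offset": [0, 0, -12], "turn": [0, 0, 0]}, {"gripper": 8.2, "offset": [0, 0, -15], "turn": [0, 0, 0]}, {"gripper": 8.2, "offset": [0, 0, -17], "turn": [0, 0, 0]}, {"gripper": 8.2, "offset": [0, 0, -17], "turn": [0, 0, 0]}]'

```text
clock: 23.55
tcp_pos: [0.671, 0.1897, 0.2526]
orientation: [0.308, 0.951, 0.002, 0.004]
contact_force: [-0.4, 1.0, 0.2]
finger_gap: 0.934
```

```bash
python3 st.py; python3 - <<'E'
from h import *
c=viewer.read_camera("wrist");s=viewer.read_camera("side");t=viewer.read_camera("top")
im=np.zeros((600,800,3),np.uint8);im[:300,:400]=cv2.resize(c["pixels"][:,60:594],(400,300));im[:300,400:]=cv2.resize(s["pixels"][170:350,240:480],(400,300));im[300:,:480]=cv2.resize(t["pixels"][140:270,240:448],(480,300));cv2.imwrite("pics/x3.png",im[:,:,::-1])
for n,cam in(("wrist",c),("side",s),("top",t)):
  for k,z in(("cap_top",.102),("cap",.05),("ring_gauge",0),("tin",0),("v_block",0)):
    for r in pinpoint(n,k)[:2]:
      if r["score"]>.4: print(n,k,round(r["score"],2),onz(cam,r["at"],z).round(4))
E
```

```text
t 23.55 tcp [0.671  0.1897 0.2526] yaw 144.15 z [ 8.4e-03  6.0e-04 -1.0e+00] q [ 0.211  0.653 -0.93   1.422  0.531  1.32   0.199] F [-0.4  1.   0.2] T [-0.01 -0.14 -0.09] gap 8.2
wrist cap_top 0.76 [0.6747 0.3679 0.102 ]
wrist cap_top 0.62 [0.6695 0.1859 0.102 ]
wrist cap 0.91 [0.6728 0.3744 0.05  ]
wrist cap 0.72 [0.6669 0.1851 0.05  ]
wrist ring_gauge 0.76 [0.7758 0.039  0.    ]
wrist tin 0.92 [0.7793 0.0915 0.    ]
wrist v_block 0.79 [0.596  0.3474 0.    ]
side cap_top 0.81 [0.6593 0.3456 0.102 ]
side cap_top 0.6 [0.6731 0.1931 0.102 ]
side cap 0.9 [0.6626 0.1989 0.05  ]
side cap 0.61 [0.6583 0.3497 0.05  ]
side ring_gauge 0.82 [0.7785 0.0383 0.    ]
side tin 0.73 [0.7709 0.1003 0.    ]
side v_block 0.77 [0.5925 0.3359 0.    ]
top cap_top 0.81 [0.6705 0.1898 0.102 ]
top cap_top 0.71 [0.6777 0.379  0.102 ]
top cap 0.91 [0.6776 0.3746 0.05  ]
top cap 0.77 [0.6709 0.1795 0.05  ]
top v_block 0.87 [0.6036 0.3507 0.    ]
```

View pics/x3.png

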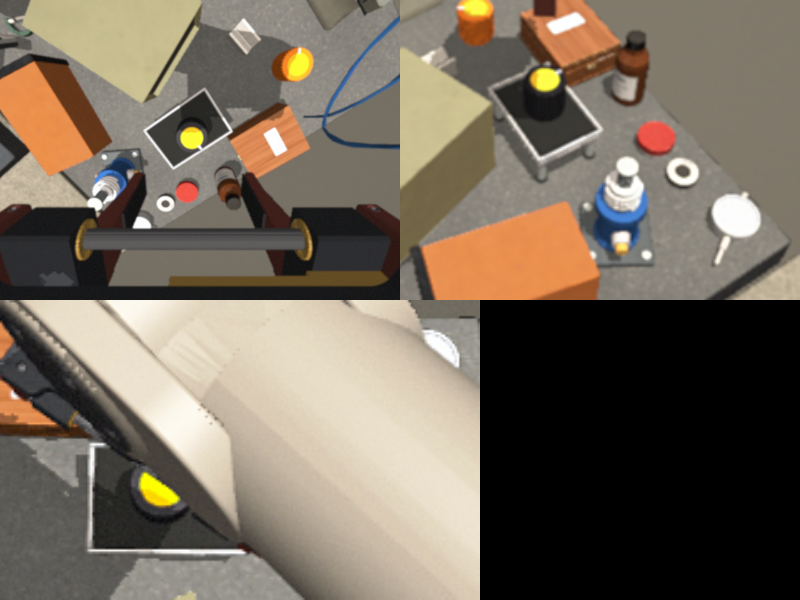

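The cap is standing upright in the tray (side crop (545,92), yellow disc up). The neck is bare and the other things have not moved. Nothing is touching the robot, so I'm handing in.

```bash
python3 -c "
from station import robot
print(robot.close_job())"
```

```text
the job is handed in; nothing more can be done
None
```

The black cap is off the filter and standing upright, mouth down, near the middle of the tray floor, and the job is handed in at about 24 s on the clock.

- **Unscrewing:** I turned it about 420° anticlockwise in two grips, raising the tool with the thread. A small lift test still stopped at the thread at 330° and 375° (about -7 N). After about 420° the cap lifted freely, and I had hold of it as it came off.
- **Placing:** I lowered it in small steps until the floor pushed back (about 6.6 N, height no longer changing), then let go and backed straight up.
- **Last checks:**
    - The pictures show the cap upright in the tray at about (0.670, 0.188) and the bare threaded neck on the housing.
    - The gripper is open, about 17 cm above where it let go, with contact force near zero.
    - The ring gauge, tin and V block were found where they started, within measuring error.
- **Disagreements:** For the cap, the networks often scored the orange look-alike higher, so I went by the black one in the pictures. Their cap position in the tray spread by about 1 cm between cameras, and the arm partly hid the top view.

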